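# Slide the stray spray can back into the counter rack

## Robot

A 6-joint arm with a two-finger parallel gripper is mounted at the origin on the work surface. World frame = base frame: x ahead of the robot, y to its left, z up, the work surface at z = 0. Lengths are in m, angles in rad, forces in N, time in s.
With the tool pointing down it reaches from about 0.275 to 0.85 m from the base axis. Payload 19 kg.
Tool frame: the origin (TCP) lies on the centre line of the jaws, within the pads' length; the fingertips stand 19 mm ahead of it and the grasp point (between the pads) is the TCP; z points along the fingers, y is the line along which they close (so a half turn about z gives the same grasp; the last joint's range is limited). The gripper opens to 85 mm and grips with 20 to 120 N. Pads are 22 mm wide; open, the fingers measure 114 mm over their backs; the gripper's body (76 mm by 85 mm) begins 54 mm behind the grasp point. The pads swing forward as they close: fully open they stand 13 mm farther back than shut.
Start: joints at [1.014, 0.15, 1.437, -0, 1.554, -0.134], TCP at [0.236, 0.524, 0.25] pointing down, gripper open.
Joint ranges: [-2.8, 2.8], [-0.68, 2.1], [0.12, 2.68], [-1.39, 4.53], [0.16, 2.79], [-2.81, 2.81]. Speed limits (rad/s): [1.89, 1.89, 2.22, 3.01, 3.01, 3.01].

## Interface

Orientations are given as a unit quaternion [w, x, y, z].
In Python, from station import arm gives the robot as it stands.
- The arm moves only by the tool servo_tool, never from a script. Its argument "targets" is a list of rows, each a list of 6 numbers: the shift along the tool's x, y, z in units of 40 mm (1.0 is 40 mm), then the turn, a rotation vector about the tool's x, y, z in units of 5 degrees (1.0 is 5 degrees). A call has exactly 5 rows; each row shifts and turns the commanded pose from where the row before left it, along the tool's axes as they then stand; what a row does not reach is not made up. A row lasts 1/8 s, in which the tool goes at most 62.5 mm and 10.7 degrees, less where a joint would pass 70% of its speed; a pose out of reach is approached as far as the arm can. A call is refused whole if a number of a shift passes 1 or a number of a turn 1, either way. A call with a gripper value outside its range is refused whole. "fingers" is the finger opening in mm, from 0 to 85.4, set as the call begins (left out, the last holds). The fingers move at their own pace and stop on an object; "grip_force" is the grip in N (left out, the last holds). Time passes only in rows, so rows that do not move let the fingers close, or fill a call up. It gives the time, the measured TCP pose, the force, the opening and the grip force at its end, in the units of the state.
- arm.read_state(): the state, without advancing time (a new reading comes with each control period).
- arm.capture(name): name is "side" or "top"; returns the picture (480x640x3 uint8, blue, green, red); there is no depth.
- arm.get_calibration(name): a dict with "K" (3x3 intrinsics, pixels), "T" (4x4, takes a point from camera to world coordinates). Camera axes: x right, y up, looking along -z (the intrinsics and any distortion apply to the point x, -y, -z); pixel columns grow to the right and rows downward; lengths in m; the calibration is good to about 2 mm. A picture is of the moment at which its call begins. get_calibration takes no time and is no camera call.
- arm.sign_off(): hands the job in; it is judged then, once.
The state is a dict: "time": time; "joint_positions": joint angles; "joint_vel": joint speeds; "tau": joint torques, N m; "ee_pos": TCP position; "tcp_rot": TCP orientation; "contact_force": force on the tool from outside, world axes, zero at the start; "wrist_torque": the same for the moment, N m; "gripper_width": finger opening in m; "grip_force": force on a finger pad.
Only numpy, scipy, OpenCV 4.12 (cv2) and the standard library are available. Lean on these libraries where they do the work, as an engineer would, in place of code of your own. Each camera call takes 0.05 s, during which the arm holds its last target. There are 200 camera calls.

## Task

One spray can stands out on the counter on the far side of the small three-bay rack, which faces away from you. With the fingertips, push it slowly along the counter, touching only the lower half of its body so that it does not tip, into the rack's empty bay until it stands on the round mark there, in line with the other two cans. Do not lift, squeeze or ram it, and leave everything else where it stands.

Things in the scene. Friction and masses are not known exactly. Their poses are not given: they have to be found in the camera images.
- can: the stray can: upright aerosol can, rigid cylinder 50 mm across and 165 mm tall, about 0.2 kg, bare metal with a pale paper band and a narrower white cap (39 mm across, above 135 mm). Origin: centre of its underside; z up along its axis. Its lower half is what lies below 80 mm. It slides on the plywood counter (friction coefficient about 0.5 to 0.7), and may tip if pushed more than about 35 mm above the counter.
- spot: centre of the round mark (a thin dark ring 50 mm across printed on the counter, nothing to bump into) in the rack's empty bay, where the can must stand. Any of the three bays may be the empty one.
- rack: fixed three-bay rack of 3 mm sheet steel, no floor, open to its own -x side, which faces away from the robot within 7 degrees. Origin on the counter, centre of the middle bay; x points into the bays (to the robot), y along the row. Bay centres at y = -74, 0, 74 mm, x = 0; 71 mm clear. Dividers, 35 mm high, run from x = -12 mm to the back wall (inner face x = 30 mm, 60 mm high).
- stock_a: a can already standing in the rack: upright aerosol can, rigid cylinder 50 mm across and 165 mm tall, about 0.2 kg, bare metal with a pale paper band and a narrower white cap (39 mm across, above 135 mm). Origin: centre of its underside.
- stock_b: the other can already standing in the rack, the same in shape and size. Origin: centre of its underside.
- tape: bystander: roll of black tape lying flat, 90 mm across, 24 mm high. Origin: centre of its underside.
- screws: bystander: carton of screws, 85 x 55 mm (its x, y), 30 mm high. Origin: centre of its underside.
- discs: bystander: stack of grinding discs, 115 mm across, 21 mm high. Origin: centre of its underside.
- driver: bystander: screwdriver about 200 mm long lying along its x, about 30 mm high. Origin: underside, near its middle.
- tee: bystander: white plastic pipe tee lying flat, 90 x 75 mm, 38 mm high. Origin: on the counter, under the crossing of its bores.
- putty: bystander: small tin, 80 mm across, 70 mm high. Origin: centre of its underside.
Mind the look-alikes: they are no part of the job. What is shaped like the can but yellow is not meant.

How it is judged:
On the way:
1. the can, upright and on the counter, has been pushed up to the mouth of the empty bay (horizontal distance between can and spot below 0.07 m and angle between can's own z axis and vertical below 0.12 rad and height (world z) of can below 0.006 m).
At the end, for the whole second after the job is handed in: The can stands upright and at rest on the counter in the empty bay, its axis within 15 mm of the centre of the round mark (horizontal distance between can and spot below 0.015 m and angle between can's own z axis and vertical below 0.05 rad and height (world z) of can below 0.004 m and linear speed of can below 0.01 m/s); the robot touches nothing.
It fails at once if the can is tipped by more than 11 degrees or lifted off the counter (angle between can's own z axis and vertical above 0.2 rad or height (world z) of can above 0.01 m).
It fails at once if the robot touches the upper half of the can (contact force between any of the fingers, the arm and can_c1 above 0.3 N or contact force between any of the fingers, the arm and can_c2 above 0.3 N).
It fails at once if the can is squeezed or rammed with more than 20 N (contact force between the fingers and can above 20 N).
It fails at once if the can is shoved faster than 0.3 m/s (linear speed of can above 0.3 m/s).
It fails at once if another can or a bystander is moved by more than 15 mm (distance of any of stock_a, stock_b, tape, screws, discs, driver, tee, putty from where it was at the start of the episode above 0.015 m).
It also fails if it takes over 56 s, if anything falls off the work surface, if the arm or the gripper's body presses on something with over 40 N, if the wrist force passes 120 N, or if a joint passes its speed limit or range.

## Working session

There is one attempt and no reset: what is moved stays moved. The work goes in short steps, Python scripts to look and compute and a tool call to move; the robot and the scene stay as the last step left them, time stands still between calls to the robot, and variables do not carry over. Pictures are saved under pics/ and viewed, at most 10 in all, crops included, and the job is handed in when it is done.

Besides the shell and the picture viewer there is one more tool, called after "Call:" by a JSON object that holds its "api" and its "payload". servo_tool: Moves the arm, as the interface text tells. Its arguments: {"type":"object","properties":{"targets":{"type":"array","items":{"type":"array","items":{"type":"number"}}},"fingers":{"type":"number"},"grip_force":{"type":"number"}},"required":["targets"]}

```bash
mkdir -p pics; ls
python3 - <<'E'
from station import arm
import cv2
for n in("top","side"):
    cv2.imwrite(f"pics/{n}0.png",arm.capture(n)); c=arm.get_calibration(n); print(n,c)
s=arm.read_state(); print(s["time"],s["ee_pos"],s["tcp_rot"])
E
```

```text
pics
top {'K': array([[576.02017296,   0.        , 322.56554137],
       [  0.        , 576.02017296, 226.28297731],
       [  0.        ,   0.        ,   1.        ]]), 'T': array([[ 2.01746152e-02,  9.79302331e-01, -2.01394957e-01,
         3.15405269e-01],
       [-9.99788196e-01,  2.05804927e-02, -7.85405479e-05,
         9.59168620e-03],
       [ 4.06789251e-03,  2.01353885e-01,  9.79510115e-01,
         1.11897467e+00],
       [ 0.00000000e+00,  0.00000000e+00,  0.00000000e+00,
         1.00000000e+00]])}
side {'K': array([[583.35600648,   0.        , 326.9655393 ],
       [  0.        , 583.35600648, 226.61216194],
       [  0.        ,   0.        ,   1.        ]]), 'T': array([[ 0.71364   ,  0.43552628, -0.54866639, -0.16634263],
       [-0.70047516,  0.43556334, -0.56534868, -0.66845155],
       [-0.00724524,  0.78778261,  0.61591077,  0.80180855],
       [ 0.        ,  0.        ,  0.        ,  1.        ]])}
0.1 [0.23584518 0.52418364 0.24973274] [-1.90463634e-04  2.09829752e-01  9.77737775e-01 -5.31131513e-04]
```

View pics/top0.png

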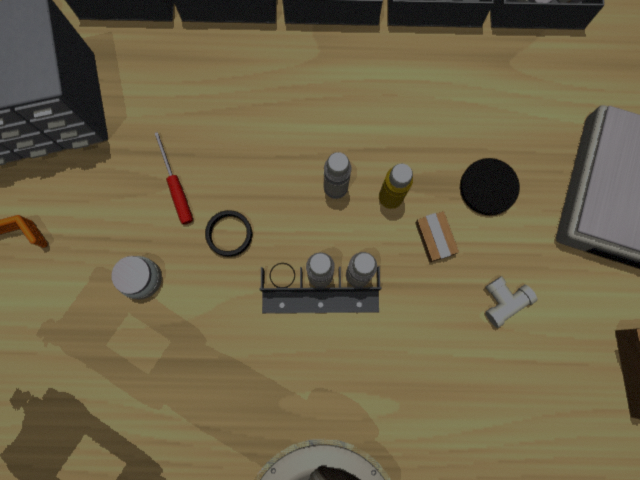

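View pics/side0.png

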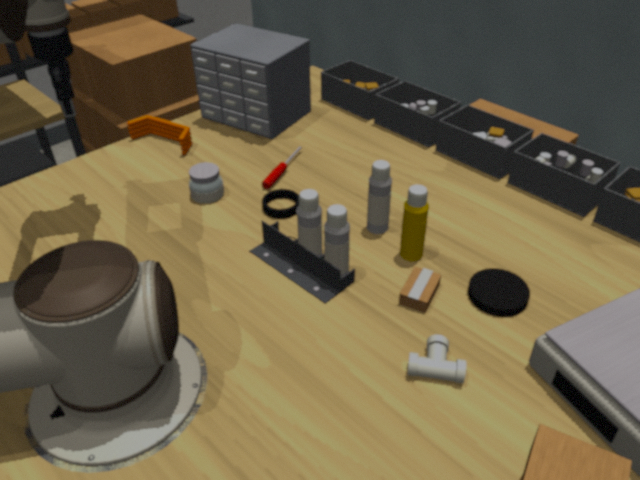

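The top view shows the stray grey can with its cap at about (338,162), the yellow decoy at (400,175), the rack at (320,290) with stock cans at (320,263) and (363,265), and the empty bay's ring at (282,275). In the side view the stray can's cap is at about (381,168).

```bash
cat > h.py <<'E'
import numpy as np,cv2
from station import arm
def ray(n,u,v):
    c=arm.get_calibration(n);K,T=c["K"],c["T"]
    d=T[:3,:3]@np.array([(u-K[0,2])/K[0,0],-(v-K[1,2])/K[1,1],-1]);return T[:3,3],d
def onz(n,u,v,z):
    o,d=ray(n,u,v);return (o+d*(z-o[2])/d[2])
def tri(a,b):
    (o,d),(p,e)=ray("top",*a),ray("side",*b)
    s=np.linalg.lstsq(np.c_[d,-e],p-o,rcond=None)[0];return (o+s[0]*d+p+s[1]*e)/2,np.linalg.norm(o+s[0]*d-p-s[1]*e)
def blob(img,x0,y0,x1,y1,thr=150):
    r=img[y0:y1,x0:x1];m=((r.min(2)>thr)).astype(np.uint8)
    n,l,s,c=cv2.connectedComponentsWithStats(m);i=1+s[1:,4].argmax();return c[i]+[x0,y0],s[i]
E
python3 - <<'E'
from h import *
t=cv2.imread("pics/top0.png");s=cv2.imread("pics/side0.png")
for n,b,c in(("can",(322,145,355,185),(366,155,394,182)),("st1",(305,248,336,282),(296,185,323,210)),("st2",(348,248,380,282),(325,200,352,228))):
    a,sa=blob(t,*b);d,sd=blob(s,*c);print(n,a,sa,d,sd,"z.155",onz("top",*a,.158),"tri",tri(a,d))
g=cv2.cvtColor(t,cv2.COLOR_BGR2GRAY)[258:292,266:299]
bh=cv2.morphologyEx(g,cv2.MORPH_BLACKHAT,np.ones((7,7)));bh=(bh>25).astype(np.uint8)
n,l,st,c=cv2.connectedComponentsWithStats(bh,connectivity=8);print(st)
for i in range(1,n):
    if st[i,4]>30:
        p=np.argwhere(l==i)[:,::-1]+[266,258];e=cv2.fitEllipse(p.astype(np.float32));print(e,onz("top",*e[0],0))
# rack
for u,v in((262,313),(379,312),(262,291),(379,291)):print(u,v,onz("top",u,v,0)[:2])
for k,u,v in(("tapeR",252,233),("tapeL",206,233),("putty",135,278),("dec",394,197),("drv",190,220)):print(k,onz("top",u,v,.02)[:2])
o=np.hstack([cv2.resize(t[140:320,190:350],None,fx=2.5,fy=2.5,interpolation=2),cv2.resize(s[150:330,230:380],None,fx=2.5,fy=2.5,interpolation=2)]);cv2.imwrite("pics/z.png",o)
E
```

```text
Traceback (most recent call last):
  File "h.py", line 13, in blob
    n,l,s,c=cv2.connectedComponentsWithStats(m);i=1+s[1:,4].argmax();return c[i]+[x0,y0],s[i]
                                                    ~~~~~~~~~~~~~~^^
ValueError: attempt to get argmax of an empty sequence
```

```bash
sed -i 's/m=((r.min(2)>thr)).astype(np.uint8)/m=cv2.threshold(r.min(2),0,1,cv2.THRESH_OTSU)[1]/' h.py
python3 - <<'E'
from h import *
t=cv2.imread("pics/top0.png");s=cv2.imread("pics/side0.png")
for n,b,c in(("can",(322,145,355,175),(366,155,394,182)),("st1",(305,248,336,276),(296,185,323,206)),("st2",(348,248,380,276),(325,200,352,222))):
    a,sa=blob(t,*b);d,sd=blob(s,*c);print(n,a,sa,d,sd,"z.158",onz("top",*a,.158),"tri",tri(a,d))
g=cv2.cvtColor(t,cv2.COLOR_BGR2GRAY)[258:292,266:299]
bh=cv2.morphologyEx(g,cv2.MORPH_BLACKHAT,np.ones((7,7)));bh=(bh>25).astype(np.uint8)
n,l,st,c=cv2.connectedComponentsWithStats(bh,connectivity=8);print(st)
for i in range(1,n):
    if st[i,4]>30:
        p=np.argwhere(l==i)[:,::-1]+[266,258];e=cv2.fitEllipse(p.astype(np.float32));print(e,onz("top",*e[0],0))
for u,v in((262,313),(379,312),(262,291),(379,291)):print(u,v,onz("top",u,v,0)[:2])
for k,u,v in(("tapeR",252,233),("tapeL",206,233),("putty",135,278),("dec",394,197),("drv",190,220)):print(k,onz("top",u,v,.02)[:2])
o=np.hstack([cv2.resize(t[140:320,190:350],None,fx=2.5,fy=2.5,interpolation=2),cv2.resize(s[150:330,230:380],None,fx=2.5,fy=2.5,interpolation=2)]);cv2.imwrite("pics/z.png",o)
E
```

```text
can [337.90311419 161.17301038] [  6   7  20  19 289] [380.88372093 163.96124031] [  7   5  17   9 129] z.158 [ 0.62944797 -0.01473431  0.158     ] tri (array([ 0.62620268, -0.01386183,  0.16525689]), np.float64(0.0021494120076694))
st1 [319.76146789 263.00917431] [  5   5  20  21 327] [308.45508982 193.64071856] [  4   3  18  12 167] z.158 [0.44987041 0.01311009 0.158     ] tri (array([0.44821372, 0.01358418, 0.16511512]), np.float64(0.0016482063798764718))
st2 [364.14634146 262.62804878] [  6   5  21  20 328] [336.5        209.39130435] [  2   4  20  12 184] z.158 [ 0.45206475 -0.06150971  0.158     ] tri (array([ 0.45019153, -0.06030451,  0.16522298]), np.float64(0.0021331520024456783))
[[  0   0  33  32 923]
 [  3   4  27  25 124]
 [  0  31  33   3  75]]
((281.9032287597656, 275.01458740234375), (24.20095443725586, 24.880109786987305), 69.7852554321289) [0.44687755 0.08695011 0.        ]
((282.09027099609375, 290.0161437988281), (2.6050572395324707, 32.741947174072266), 89.94453430175781) [0.41771732 0.08558435 0.        ]
262 313 [0.37282934 0.12268288]
379 312 [ 0.37932566 -0.10233777]
262 291 [0.4150155  0.12442767]
379 291 [ 0.41967508 -0.10231988]
tapeR [0.52516807 0.14643031]
tapeL [0.52329696 0.23567514]
putty [0.43301415 0.36581043]
dec [ 0.60318213 -0.12978416]
drv [0.54843818 0.26841915]
```

View pics/z.png

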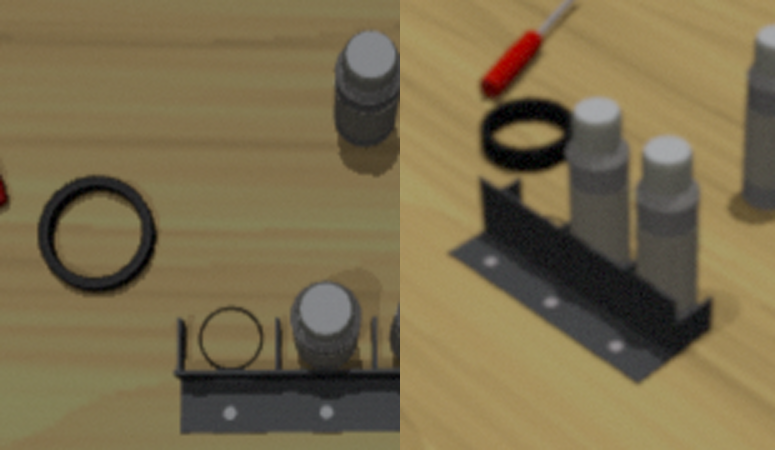

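The crop agrees with what was found. Estimates:
- Can at about (0.626, -0.014) and mark at about (0.447, 0.087), with triangulated cap height 0.165.
- Stock cans are 74 mm apart, matching the bay pitch.

I'll push with the tool leaning back so the gripper body clears the can, using the slightly open fingertips as a cradle.

```bash
cat >> h.py <<'E'
from scipy.spatial.transform import Rotation as R, Slerp
def pose(tip,psi,lean,L=.019):
    d=np.array([np.cos(np.radians(psi)),np.sin(np.radians(psi)),0]);u=np.array([0,0,1.]);t=np.radians(lean)
    z=-np.cos(t)*u+np.sin(t)*d;x=np.cos(t)*d+np.sin(t)*u
    return np.array(tip)-L*z,R.from_matrix(np.c_[x,np.cross(z,x),z])
def cur():
    s=arm.read_state();q=s["tcp_rot"];return np.array(s["ee_pos"]),R.from_quat([q[1],q[2],q[3],q[0]])
def plan(wps):  # wps: (tip,psi,lean,n rows); prints rows in tool units
    p,r=cur();rows=[]
    for tip,psi,lean,n in wps:
        P,Q=pose(tip,psi,lean);S=Slerp([0,1],R.concatenate([r,Q]));p0=p;r0=r
        for k in range(1,n+1):
            a=p0+(P-p0)*k/n;b=S(k/n)
            rows.append(np.r_[r.inv().apply(a-p)/.04,np.degrees((r.inv()*b).as_rotvec())/5]);p,r=a,b
    rows=np.round(rows,2)
    print("max",np.abs(rows[:,:3]).max(),np.abs(rows[:,3:]).max())
    for i in range(0,len(rows),5):print(rows[i:i+5].tolist())
E
python3 - <<'E'
from h import *
plan([((.30,.45,.25),150,0,5),((.685,-.06,.235),142,40,20)])
E
```

```text
max 0.76 0.4
[[-0.44, -0.21, -0.1, -0.0, -0.0, 0.23], [-0.45, -0.2, -0.1, -0.0, -0.0, 0.23], [-0.45, -0.19, -0.1, -0.0, -0.0, 0.23], [-0.46, -0.18, -0.1, -0.0, -0.0, 0.23], [-0.46, -0.17, -0.1, -0.0, -0.0, 0.23]]
[[-0.75, -0.31, 0.02, -0.03, 0.4, 0.08], [-0.75, -0.31, -0.0, -0.03, 0.4, 0.08], [-0.75, -0.3, -0.03, -0.03, 0.4, 0.08], [-0.76, -0.3, -0.06, -0.03, 0.4, 0.08], [-0.75, -0.29, -0.08, -0.03, 0.4, 0.08]]
[[-0.75, -0.29, -0.11, -0.03, 0.4, 0.08], [-0.75, -0.28, -0.14, -0.03, 0.4, 0.08], [-0.75, -0.28, -0.16, -0.03, 0.4, 0.08], [-0.74, -0.27, -0.19, -0.03, 0.4, 0.08], [-0.74, -0.27, -0.22, -0.03, 0.4, 0.08]]
[[-0.73, -0.26, -0.24, -0.03, 0.4, 0.08], [-0.72, -0.26, -0.27, -0.03, 0.4, 0.08], [-0.72, -0.25, -0.3, -0.03, 0.4, 0.08], [-0.71, -0.24, -0.32, -0.03, 0.4, 0.08], [-0.7, -0.24, -0.35, -0.03, 0.4, 0.08]]
[[-0.69, -0.23, -0.37, -0.03, 0.4, 0.08], [-0.67, -0.23, -0.39, -0.03, 0.4, 0.08], [-0.66, -0.22, -0.42, -0.03, 0.4, 0.08], [-0.65, -0.22, -0.44, -0.03, 0.4, 0.08], [-0.63, -0.21, -0.46, -0.03, 0.4, 0.08]]
```

Call:
{"api": "servo_tool", "payload": {"targets": [[-0.44,-0.21,-0.1,0,0,0.23],[-0.45,-0.2,-0.1,0,0,0.23],[-0.45,-0.19,-0.1,0,0,0.23],[-0.46,-0.18,-0.1,0,0,0.23],[-0.46,-0.17,-0.1,0,0,0.23]], "fingers": 34}}

```text
time: 0.72
ee_pos: [0.3009, 0.4487, 0.2707]
tcp_rot: [0.0, 0.259, 0.966, 0.0]
contact_force: [0.2, 0.2, -0.1]
gripper_width: 0.0341
grip_force: 0.0
```

Call:
{"api": "servo_tool", "payload": {"targets": [[-0.75,-0.31,0.02,-0.03,0.4,0.08],[-0.75,-0.31,0,-0.03,0.4,0.08],[-0.75,-0.3,-0.03,-0.03,0.4,0.08],[-0.76,-0.3,-0.06,-0.03,0.4,0.08],[-0.75,-0.29,-0.08,-0.03,0.4,0.08]]}}

```text
time: 1.35
ee_pos: [0.3993, 0.3194, 0.2657]
tcp_rot: [-0.083, 0.275, 0.957, 0.029]
contact_force: [1.1, -0.4, -0.8]
gripper_width: 0.0337
grip_force: 0.0
```

Call:
{"api": "servo_tool", "payload": {"targets": [[-0.75,-0.29,-0.11,-0.03,0.4,0.08],[-0.75,-0.28,-0.14,-0.03,0.4,0.08],[-0.75,-0.28,-0.16,-0.03,0.4,0.08],[-0.74,-0.27,-0.19,-0.03,0.4,0.08],[-0.74,-0.27,-0.22,-0.03,0.4,0.08]]}}

```text
time: 1.98
ee_pos: [0.4973, 0.1896, 0.2606]
tcp_rot: [-0.165, 0.289, 0.941, 0.058]
contact_force: [-0.4, 0.9, 0.5]
gripper_width: 0.0337
grip_force: 0.0
```

Call:
{"api": "servo_tool", "payload": {"targets": [[-0.73,-0.26,-0.24,-0.03,0.4,0.08],[-0.72,-0.26,-0.27,-0.03,0.4,0.08],[-0.72,-0.25,-0.3,-0.03,0.4,0.08],[-0.71,-0.24,-0.32,-0.03,0.4,0.08],[-0.7,-0.24,-0.35,-0.03,0.4,0.08]]}}

```text
time: 2.6
ee_pos: [0.5956, 0.0596, 0.2556]
tcp_rot: [-0.245, 0.3, 0.918, 0.086]
contact_force: [-0.0, -0.2, 0.4]
gripper_width: 0.034
grip_force: 0.0
```

Call:
{"api": "servo_tool", "payload": {"targets": [[-0.69,-0.23,-0.37,-0.03,0.4,0.08],[-0.67,-0.23,-0.39,-0.03,0.4,0.08],[-0.66,-0.22,-0.42,-0.03,0.4,0.08],[-0.65,-0.22,-0.44,-0.03,0.4,0.08],[-0.63,-0.21,-0.46,-0.03,0.4,0.08]]}}

```text
time: 3.22
ee_pos: [0.693, -0.0701, 0.2502]
tcp_rot: [-0.324, 0.309, 0.887, 0.114]
contact_force: [0.4, -0.2, 1.1]
gripper_width: 0.0344
grip_force: 0.0
```

Run:
```python
from h import *
cv2.imwrite("pics/side1.png",arm.capture("side"));s=arm.read_state();print(s["time"],s["ee_pos"],s["joint_positions"]);print(cur()[1].as_matrix().round(2))
plan([((.680,-.056,.10),142,40,5),((.677,-.054,.014),142,40,5)])
```

```text
3.275 [ 0.69412201 -0.07345488  0.24733007] [-0.31565197  0.86114556  0.55613673  0.33124999  2.36958342 -1.05137681]
[[-0.59  0.62 -0.51]
 [ 0.48  0.78  0.4 ]
 [ 0.65 -0.   -0.76]]
max 0.54 0.02
[[-0.39, 0.03, 0.54, 0.01, -0.02, -0.02], [-0.39, 0.03, 0.54, 0.01, -0.02, -0.02], [-0.39, 0.03, 0.54, 0.01, -0.02, -0.02], [-0.39, 0.03, 0.54, 0.01, -0.02, -0.02], [-0.39, 0.03, 0.54, 0.01, -0.02, -0.02]]
[[-0.26, -0.0, 0.34, 0.0, 0.0, 0.0], [-0.26, -0.0, 0.34, 0.0, 0.0, 0.0], [-0.26, -0.0, 0.34, 0.0, 0.0, 0.0], [-0.26, -0.0, 0.34, 0.0, 0.0, 0.0], [-0.26, -0.0, 0.34, 0.0, 0.0, 0.0]]
```

View pics/side1.png

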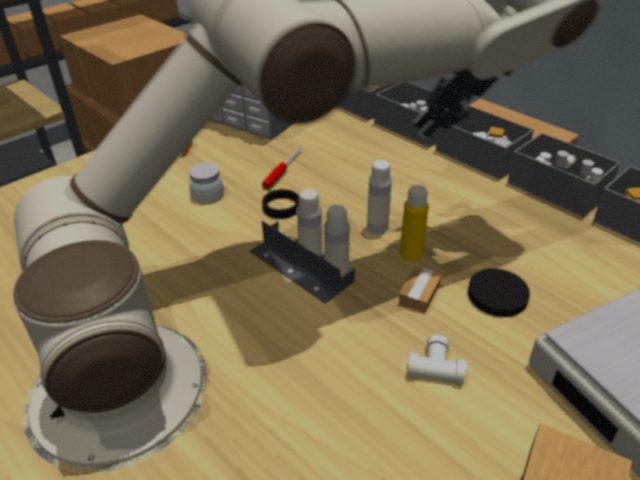

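Call:
{"api": "servo_tool", "payload": {"targets": [[-0.39,0.03,0.54,0.01,-0.02,-0.02],[-0.39,0.03,0.54,0.01,-0.02,-0.02],[-0.39,0.03,0.54,0.01,-0.02,-0.02],[-0.39,0.03,0.54,0.01,-0.02,-0.02],[-0.39,0.03,0.54,0.01,-0.02,-0.02]]}}

```text
time: 3.9
ee_pos: [0.689, -0.0583, 0.1164]
tcp_rot: [-0.32, 0.305, 0.89, 0.111]
contact_force: [-0.0, 0.3, -0.2]
gripper_width: 0.034
grip_force: 0.0
```

Run:
```python
from h import *
cv2.imwrite("pics/side2.png",arm.capture("side"));s=arm.read_state();print(s["time"],s["ee_pos"],s["joint_positions"])
```

```text
3.95 [ 0.68821761 -0.05786974  0.11266374] [-0.29726107  0.87469239  0.7978906   0.27049901  2.11343634 -1.14562113]
```

View pics/side2.png

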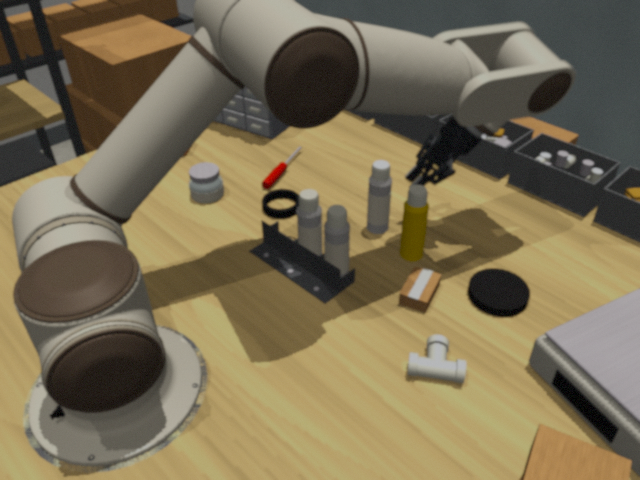

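Everything is clear of the cans: the forearm's lower edge is at v≈115, against the cap tops at v≈165 and 190. Descending.

Call:
{"api": "servo_tool", "payload": {"targets": [[-0.26,0,0.34,0,0,0],[-0.26,0,0.34,0,0,0],[-0.26,0,0.34,0,0,0],[-0.26,0,0.34,0,0,0],[-0.22,0,0.3,0,0,0]]}}

```text
time: 4.58
ee_pos: [0.6866, -0.0551, 0.0327]
tcp_rot: [-0.32, 0.304, 0.89, 0.111]
contact_force: [-0.9, -0.5, 0.6]
gripper_width: 0.034
grip_force: 0.0
```

Run:
```python
from h import *
a=arm.capture("side");t=arm.capture("top");s=arm.read_state();print(s["time"],s["ee_pos"],s["contact_force"])
b=np.hstack([cv2.resize(a[130:290,340:500],(400,400)),cv2.resize(t[100:240,270:410],(400,400))]);cv2.imwrite("pics/b3.png",b)
plan([((.626-.788*.045,0,0),142,40,1)]) if 0 else None
u=np.array([np.cos(np.radians(142)),np.sin(np.radians(142))]);print("tip",cur()[0]+.019*cur()[1].as_matrix()[:,2])
```

```text
4.675 [ 0.68604549 -0.0548768   0.03184628] [0.5811615  0.09083713 0.03912388]
tip [ 0.67647467 -0.04740754  0.01723089]
```

View pics/b3.png

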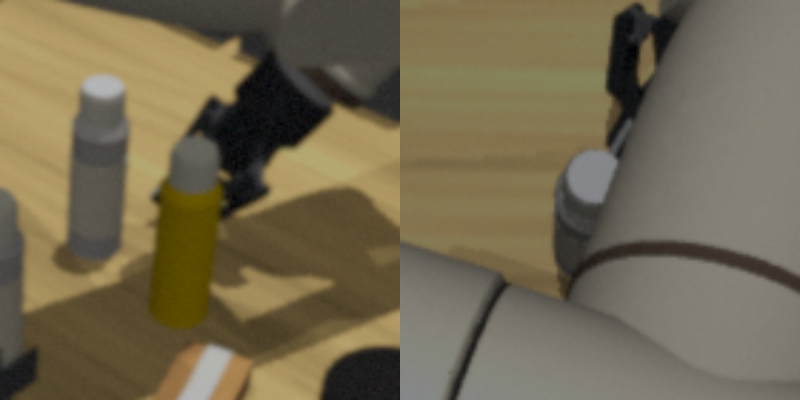

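```bash
cat >> h.py <<'E'
def path(P0,P1,P2,n,t0=0,t1=1,off=.027,z=.015,lean=40):
    w=[]
    for t in np.linspace(t0,t1,n+1)[1:]:
        c=(1-t)**2*P0+2*t*(1-t)*P1+t*t*P2;g=(1-t)*(P1-P0)+t*(P2-P1);psi=np.degrees(np.arctan2(g[1],g[0]))
        d=g/np.hypot(*g);w.append(((*(c-off*d),z),psi,lean,1))
    return w
E
python3 - <<'E'
from h import *
P=[np.array(p) for p in((.626,-.014),(.505,.083),(.449,.0865))]
d=(P[1]-P[0])/np.hypot(*(P[1]-P[0]))
plan([((*(P[0]-.05*d),.015),141.3,40,5),((*(P[0]-.027*d),.015),141.3,40,5)]+path(*P,20,0,.5))
E
```

```text
max 0.15 0.1
[[0.03, -0.03, 0.04, -0.02, 0.01, 0.03], [0.03, -0.03, 0.04, -0.02, 0.01, 0.03], [0.03, -0.03, 0.04, -0.02, 0.01, 0.03], [0.03, -0.03, 0.04, -0.02, 0.01, 0.03], [0.03, -0.03, 0.04, -0.02, 0.01, 0.03]]
[[0.09, 0.0, 0.07, 0.0, 0.0, 0.0], [0.09, 0.0, 0.07, -0.0, 0.0, -0.0], [0.09, 0.0, 0.07, 0.0, -0.0, -0.0], [0.09, 0.0, 0.07, 0.0, 0.0, 0.0], [0.09, 0.0, 0.07, 0.0, 0.0, 0.0]]
[[0.15, 0.0, 0.12, 0.04, 0.0, -0.04], [0.14, 0.0, 0.12, 0.04, 0.0, -0.05], [0.14, 0.01, 0.12, 0.04, -0.0, -0.05], [0.14, 0.01, 0.12, 0.04, 0.0, -0.05], [0.14, 0.01, 0.11, 0.05, -0.0, -0.05]]
[[0.13, 0.01, 0.11, 0.05, -0.0, -0.06], [0.13, 0.01, 0.11, 0.05, 0.0, -0.06], [0.13, 0.01, 0.11, 0.05, 0.0, -0.06], [0.13, 0.01, 0.11, 0.05, 0.0, -0.06], [0.12, 0.01, 0.1, 0.06, 0.0, -0.07]]
[[0.12, 0.01, 0.1, 0.06, -0.0, -0.07], [0.12, 0.01, 0.1, 0.06, -0.0, -0.07], [0.12, 0.01, 0.1, 0.06, -0.0, -0.07], [0.11, 0.01, 0.1, 0.07, -0.0, -0.08], [0.11, 0.01, 0.09, 0.07, 0.0, -0.08]]
[[0.11, 0.01, 0.09, 0.07, -0.0, -0.09], [0.11, 0.01, 0.09, 0.08, 0.0, -0.09], [0.1, 0.01, 0.09, 0.08, -0.0, -0.09], [0.1, 0.01, 0.08, 0.08, -0.0, -0.1], [0.1, 0.01, 0.08, 0.09, 0.0, -0.1]]
```

Call:
{"api": "servo_tool", "payload": {"targets": [[0.03,-0.03,0.04,-0.02,0.01,0.03],[0.03,-0.03,0.04,-0.02,0.01,0.03],[0.03,-0.03,0.04,-0.02,0.01,0.03],[0.03,-0.03,0.04,-0.02,0.01,0.03],[0.03,-0.03,0.04,-0.02,0.01,0.03]]}}

```text
time: 5.3
ee_pos: [0.6752, -0.0538, 0.0316]
tcp_rot: [-0.321, 0.311, 0.887, 0.114]
contact_force: [0.4, 0.3, 0.3]
gripper_width: 0.0338
grip_force: 0.0
```

Call:
{"api": "servo_tool", "payload": {"targets": [[0.09,0,0.07,0,0,0],[0.09,0,0.07,0,0,0],[0.09,0,0.07,0,0,0],[0.09,0,0.07,0,0,0],[0.09,0,0.07,0,0,0]]}}

```text
time: 5.92
ee_pos: [0.6573, -0.0393, 0.0324]
tcp_rot: [-0.321, 0.311, 0.887, 0.114]
contact_force: [0.2, -0.3, 0.0]
gripper_width: 0.0342
grip_force: 0.0
```

Call:
{"api": "servo_tool", "payload": {"targets": [[0.15,0,0.12,0.04,0,-0.04],[0.14,0,0.12,0.04,0,-0.05],[0.14,0.01,0.12,0.04,0,-0.05],[0.14,0.01,0.12,0.04,0,-0.05],[0.14,0.01,0.11,0.05,0,-0.05]]}}

```text
time: 6.55
ee_pos: [0.6289, -0.0155, 0.0324]
tcp_rot: [-0.323, 0.299, 0.891, 0.109]
contact_force: [0.1, -0.5, 0.0]
gripper_width: 0.0339
grip_force: 0.4
```

Run:
```python
from h import *
a=arm.capture("side");t=arm.capture("top");s=arm.read_state();print(s["time"],s["ee_pos"],s["contact_force"]);print("tip",cur()[0]+.019*cur()[1].as_matrix()[:,2])
b=np.hstack([cv2.resize(a[130:290,340:500],(400,400)),cv2.resize(t[120:260,250:390],(400,400))]);cv2.imwrite("pics/b4.png",b)
```

```text
6.65 [ 0.6287679  -0.01522408  0.03255131] [ 0.46752725  0.15255966 -0.87747404]
tip [ 0.61906257 -0.00787601  0.01796322]
```

View pics/b4.png

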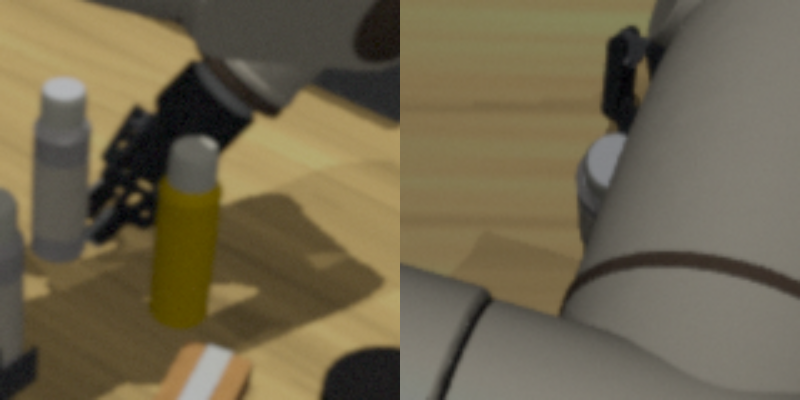

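The can has moved upright, cradled by the fingertips, with its cap at side-view pixel about (366,167). I'll measure it there.

```bash
cat >> h.py <<'E'
def cansd(u,v):
    a=arm.capture("side");d,sd=blob(a,u-13,v-13,u+13,v+9);p=onz("side",*d,.1655);return d,sd,p,a
E
python3 - <<'E'
from h import *
s0=cv2.imread("pics/side0.png");print(onz("side",*blob(s0,366,155,394,182)[0],.1655))
d,sd,p,a=cansd(365,167);print(d,sd,p)
tip=cur()[0]+.019*cur()[1].as_matrix()[:,2];print(tip,np.hypot(*(p-tip)[:2]),np.degrees(np.arctan2(*(p-tip)[1::-1])))
P=[np.array(q) for q in((.626,-.014),(.505,.083),(.449,.0865))]
plan(path(*P,15,.125,.5))
E
```

```text
[ 0.62477591 -0.01371164  0.1655    ]
[364.63076923 165.00769231] [  5   7  17   9 130] [0.59831795 0.00715904 0.1655    ]
[ 0.61935867 -0.00814463  0.0179479 ] 0.026017579713394225 143.97024975683726
max 0.19 0.1
[[0.11, 0.0, 0.19, 0.06, 0.03, -0.05], [0.13, 0.01, 0.11, 0.05, -0.0, -0.06], [0.13, 0.01, 0.11, 0.05, 0.0, -0.06], [0.13, 0.01, 0.11, 0.05, 0.0, -0.06], [0.12, 0.01, 0.1, 0.06, 0.0, -0.07]]
[[0.12, 0.01, 0.1, 0.06, -0.0, -0.07], [0.12, 0.01, 0.1, 0.06, -0.0, -0.07], [0.12, 0.01, 0.1, 0.06, -0.0, -0.07], [0.11, 0.01, 0.1, 0.07, -0.0, -0.08], [0.11, 0.01, 0.09, 0.07, 0.0, -0.08]]
[[0.11, 0.01, 0.09, 0.07, -0.0, -0.09], [0.11, 0.01, 0.09, 0.08, 0.0, -0.09], [0.1, 0.01, 0.09, 0.08, -0.0, -0.09], [0.1, 0.01, 0.08, 0.08, -0.0, -0.1], [0.1, 0.01, 0.08, 0.09, 0.0, -0.1]]
```

The tip-to-can distance is 26 mm at heading 144°, so the cradle works as modelled. Continuing.

Call:
{"api": "servo_tool", "payload": {"targets": [[0.12,0,0.15,0.06,0.02,-0.05],[0.13,0.01,0.11,0.05,0,-0.06],[0.13,0.01,0.11,0.05,0,-0.06],[0.13,0.01,0.11,0.05,0,-0.06],[0.12,0.01,0.1,0.06,0,-0.07]]}}

```text
time: 7.32
ee_pos: [0.6023, 0.0061, 0.0308]
tcp_rot: [-0.326, 0.283, 0.896, 0.103]
contact_force: [0.9, -0.8, 0.7]
gripper_width: 0.0342
grip_force: 0.9
```

Call:
{"api": "servo_tool", "payload": {"targets": [[0.12,0.01,0.1,0.06,0,-0.07],[0.12,0.01,0.1,0.06,0,-0.07],[0.12,0.01,0.1,0.06,0,-0.07],[0.11,0.01,0.1,0.07,0,-0.08],[0.11,0.01,0.09,0.07,0,-0.08]]}}

```text
time: 7.95
ee_pos: [0.5784, 0.0247, 0.0307]
tcp_rot: [-0.328, 0.264, 0.902, 0.095]
contact_force: [2.1, -2.0, 0.4]
gripper_width: 0.0341
grip_force: 1.0
```

Call:
{"api": "servo_tool", "payload": {"targets": [[0.11,0.01,0.09,0.07,0,-0.09],[0.11,0.01,0.09,0.08,0,-0.09],[0.1,0.01,0.09,0.08,0,-0.09],[0.1,0.01,0.08,0.08,0,-0.1],[0.1,0.01,0.08,0.09,0,-0.1]]}}

```text
time: 8.57
ee_pos: [0.5564, 0.0405, 0.0308]
tcp_rot: [-0.33, 0.24, 0.909, 0.086]
contact_force: [0.8, -0.4, 0.3]
gripper_width: 0.0337
grip_force: 0.9
```

Run:
```python
from h import *
c=arm.get_calibration("side");q=np.array([.521,.0595,.165]);k=c["T"][:3,:3].T@(q-c["T"][:3,3]);u=c["K"]@np.array([k[0],-k[1],-k[2]]);u=(u/u[2]).round().astype(int);print(u)
d,sd,p,a=cansd(u[0],u[1]+1);print(d,sd,p);s=arm.read_state();print(s["time"],s["contact_force"],s["joint_positions"])
tip=cur()[0]+.019*cur()[1].as_matrix()[:,2];print(tip,np.hypot(*(p-tip)[:2]),np.degrees(np.arctan2(*(p-tip)[1::-1])))
P=[np.array(q) for q in((.626,-.014),(.505,.083),(.449,.0865))]
plan(path(*P,20,.5,1))
t=arm.capture("top");b=np.hstack([cv2.resize(a[130:290,260:420],(400,400)),cv2.resize(t[160:320,220:380],(400,400))]);cv2.imwrite("pics/b5.png",b)
```

```text
[320 170   1]
[320.66141732 169.05511811] [  6   7  17  10 127] [0.52414809 0.059841   0.1655    ]
8.625 [-0.49451897 -0.07376759  0.13637419] [-0.18093647  0.67377664  1.32242334  0.21685733  1.8097604  -1.25857816]
[0.54536039 0.04684448 0.01624631] 0.02487712106869133 148.50470629672765
max 0.11 0.34
[[0.08, -0.01, 0.11, 0.06, 0.01, -0.1], [0.09, 0.01, 0.08, 0.1, 0.0, -0.11], [0.09, 0.01, 0.08, 0.1, -0.0, -0.12], [0.09, 0.01, 0.07, 0.11, 0.0, -0.13], [0.09, 0.01, 0.07, 0.11, -0.0, -0.13]]
[[0.08, 0.02, 0.07, 0.12, 0.0, -0.14], [0.08, 0.02, 0.07, 0.13, -0.0, -0.15], [0.08, 0.02, 0.07, 0.13, -0.0, -0.16], [0.08, 0.02, 0.06, 0.14, 0.0, -0.17], [0.08, 0.02, 0.06, 0.15, 0.0, -0.18]]
[[0.07, 0.02, 0.06, 0.16, 0.0, -0.19], [0.07, 0.02, 0.06, 0.17, 0.0, -0.2], [0.07, 0.02, 0.06, 0.18, 0.0, -0.22], [0.07, 0.02, 0.06, 0.19, 0.0, -0.23], [0.06, 0.03, 0.05, 0.21, 0.0, -0.25]]
[[0.06, 0.03, 0.05, 0.22, 0.0, -0.26], [0.06, 0.03, 0.05, 0.23, -0.0, -0.28], [0.06, 0.03, 0.05, 0.25, 0.0, -0.3], [0.06, 0.03, 0.05, 0.27, 0.0, -0.32], [0.06, 0.04, 0.05, 0.28, 0.0, -0.34]]
```

View pics/b5.png

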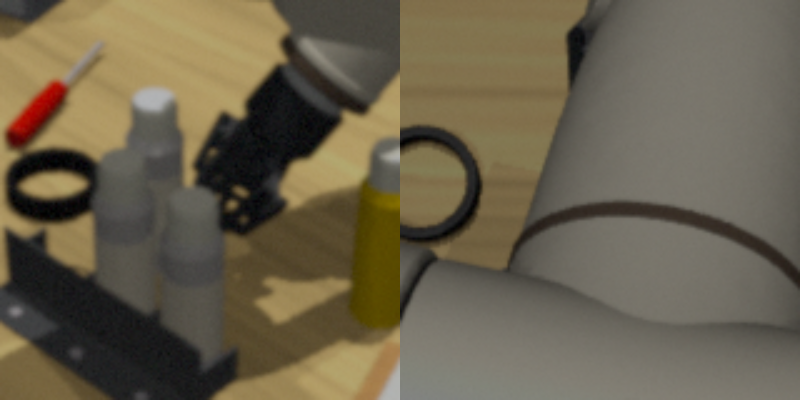

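Call:
{"api": "servo_tool", "payload": {"targets": [[0.08,0,0.1,0.06,0.01,-0.1],[0.09,0.01,0.08,0.1,0,-0.11],[0.09,0.01,0.08,0.1,0,-0.12],[0.09,0.01,0.07,0.11,0,-0.13],[0.09,0.01,0.07,0.11,0,-0.13]]}}

```text
time: 9.3
ee_pos: [0.5362, 0.0531, 0.0298]
tcp_rot: [-0.333, 0.209, 0.916, 0.076]
contact_force: [1.2, -0.5, -0.7]
gripper_width: 0.0338
grip_force: 0.8
```

Call:
{"api": "servo_tool", "payload": {"targets": [[0.08,0.02,0.07,0.12,0,-0.14],[0.08,0.02,0.07,0.13,0,-0.15],[0.08,0.02,0.07,0.13,0,-0.16],[0.08,0.02,0.06,0.14,0,-0.17],[0.08,0.02,0.06,0.15,0,-0.18]]}}

```text
time: 9.93
ee_pos: [0.5188, 0.0651, 0.0299]
tcp_rot: [-0.337, 0.167, 0.925, 0.061]
contact_force: [0.3, 0.1, -0.5]
gripper_width: 0.034
grip_force: 0.7
```

Run:
```python
from h import *
P=[np.array(q) for q in((.626,-.014),(.505,.083),(.449,.0865))]
c=arm.get_calibration("side");t=.75;q=np.r_[(1-t)**2*P[0]+2*t*(1-t)*P[1]+t*t*P[2],.165];k=c["T"][:3,:3].T@(q-c["T"][:3,3]);u=c["K"]@np.array([k[0],-k[1],-k[2]]);u=(u/u[2]).round().astype(int);print(q,u)
a=arm.capture("side");s=arm.read_state();print(s["time"],s["contact_force"],s["joint_positions"])
r=cur();print("tip",r[0]+.019*r[1].as_matrix()[:,2])
plan(path(*P,10,.75,1))
cv2.imwrite("pics/b6.png",cv2.resize(a[90:290,220:460],(720,600)))
```

```text
[0.4810625  0.07890625 0.165     ] [299 174   1]
9.975 [ 0.57249929 -0.15467756  0.14139011] [-0.1131298   0.6283422   1.40146995  0.1587397   1.79271437 -1.34823918]
tip [0.50708165 0.06973066 0.01543726]
max 0.08 0.34
[[0.08, 0.01, 0.08, 0.15, -0.0, -0.19], [0.07, 0.02, 0.06, 0.17, 0.0, -0.2], [0.07, 0.02, 0.06, 0.18, -0.0, -0.22], [0.07, 0.02, 0.06, 0.19, 0.0, -0.23], [0.06, 0.03, 0.05, 0.21, -0.0, -0.25]]
[[0.06, 0.03, 0.05, 0.22, 0.0, -0.26], [0.06, 0.03, 0.05, 0.23, -0.0, -0.28], [0.06, 0.03, 0.05, 0.25, 0.0, -0.3], [0.06, 0.03, 0.05, 0.27, 0.0, -0.32], [0.06, 0.04, 0.05, 0.28, 0.0, -0.34]]
```

View pics/b6.png

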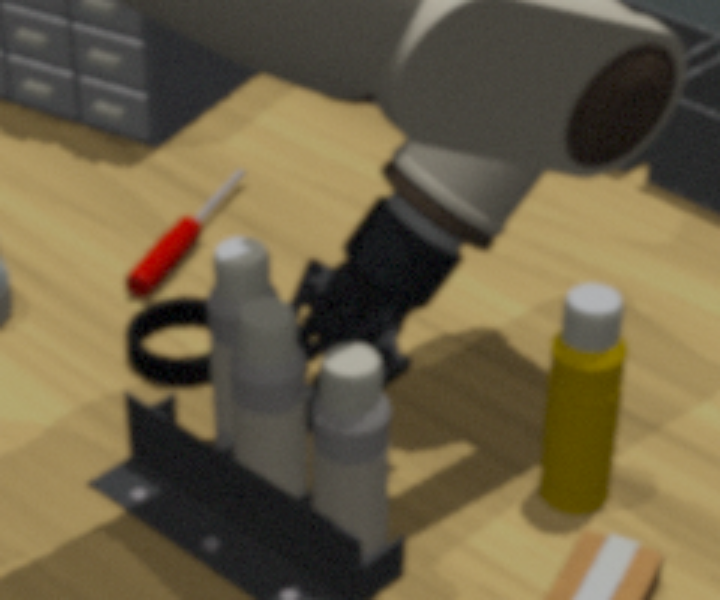

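The can is upright on its planned track, with its cap at side-view pixel about (299,172) against a prediction of (299,174), and all is clear. Final stretch next.

Call:
{"api": "servo_tool", "payload": {"targets": [[0.08,0.01,0.08,0.15,0,-0.19],[0.07,0.02,0.06,0.17,0,-0.2],[0.07,0.02,0.06,0.18,0,-0.22],[0.07,0.02,0.06,0.19,0,-0.23],[0.06,0.03,0.05,0.21,0,-0.25]]}}

```text
time: 10.6
ee_pos: [0.5024, 0.0747, 0.0295]
tcp_rot: [-0.339, 0.109, 0.933, 0.04]
contact_force: [2.3, 0.0, 1.4]
gripper_width: 0.034
grip_force: 1.1
```

Call:
{"api": "servo_tool", "payload": {"targets": [[0.06,0.03,0.05,0.22,0,-0.26],[0.06,0.03,0.05,0.23,0,-0.28],[0.06,0.03,0.05,0.25,0,-0.3],[0.06,0.03,0.05,0.27,0,-0.32],[0.06,0.04,0.05,0.28,0,-0.34]]}}

```text
time: 11.22
ee_pos: [0.488, 0.0837, 0.0295]
tcp_rot: [-0.342, 0.029, 0.939, 0.011]
contact_force: [1.6, -0.0, 2.5]
gripper_width: 0.034
grip_force: 1.1
```

Run:
```python
from h import *
s=arm.read_state();print(s["time"],s["contact_force"])
r=cur();tip=r[0]+.019*r[1].as_matrix()[:,2];print("tip",tip,r[1].as_matrix()[:,2])
c=arm.get_calibration("side");q=np.array([.449,.0865,.165]);k=c["T"][:3,:3].T@(q-c["T"][:3,3]);u=c["K"]@np.array([k[0],-k[1],-k[2]]);u=(u/u[2]).round().astype(int)
d,sd,p,a=cansd(u[0],u[1]+1);print(u,d,sd,p)
```

```text
11.225 [ 1.61940157 -0.03035582  2.54118148]
tip [0.47585534 0.08442749 0.01498676] [-0.64114009  0.0408152  -0.76633772]
[284 179   1] [286.43576826 179.02518892] [  0   0  26  22 397] [0.45087972 0.08146428 0.1655    ]
```

Call:
{"api": "servo_tool", "payload": {"targets": [[-0.1,0,-0.08,0,0,0],[-0.2,0,-0.17,0,0,0],[-0.38,0,-0.32,0,0,0],[-0.38,0,-0.32,0,0,0],[-0.38,0,-0.32,0,0,0]]}}

```text
time: 11.9
ee_pos: [0.5646, 0.0783, 0.0294]
tcp_rot: [-0.342, 0.031, 0.939, 0.012]
contact_force: [-0.1, 0.4, -0.1]
gripper_width: 0.0339
grip_force: 0.0
```

Call:
{"api": "servo_tool", "payload": {"targets": [[0.2,0,-0.6,0,0,0],[0.4,0,-0.7,0,0,0],[0.4,0,-0.7,0,0,0],[0.4,0,-0.7,0,0,0],[0.4,0,-0.7,0,0,0]]}}

```text
time: 12.52
ee_pos: [0.5961, 0.076, 0.181]
tcp_rot: [-0.342, 0.031, 0.939, 0.012]
contact_force: [0.0, 0.3, -0.8]
gripper_width: 0.0344
grip_force: 0.0
```

Run:
```python
from h import *
s=arm.read_state();print(s["time"],s["contact_force"],s["ee_pos"])
a=arm.capture("side");t=arm.capture("top")
b=np.hstack([cv2.resize(a[150:310,230:390],(400,400)),cv2.resize(t[160:320,220:380],(400,400))]);cv2.imwrite("pics/b7.png",b);cv2.imwrite("pics/a7.png",a)
```

```text
12.525 [ 0.04202111  0.3096385  -0.80466223] [0.59607216 0.07602749 0.18099866]
```

View pics/b7.png

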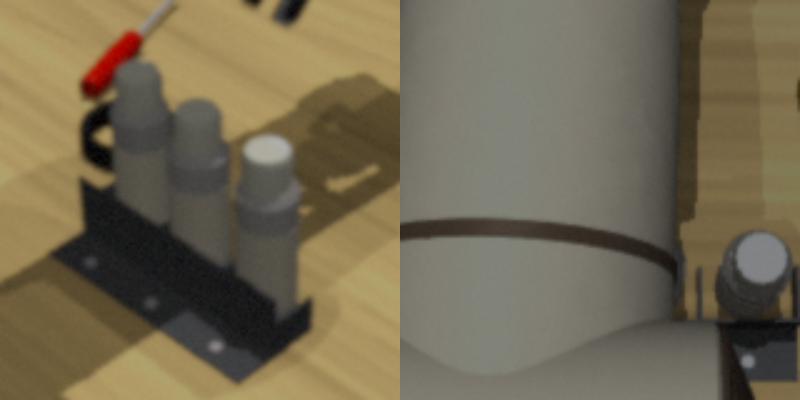

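The three cans stand evenly in line. The cap is at side-view pixel about (285,178) against (284,179) predicted, which puts the can within a few mm of the mark, and the gripper is well clear.

```bash
python3 -c "
from h import *
print(onz('side',285.2,178,.165));print(arm.sign_off())"
```

```text
[0.452073   0.08657009 0.165     ]
the job is handed in; nothing more can be done
None
```

I pushed the stray can upright into the empty bay, about 5 mm from the mark's centre by the last camera measurement, and handed the job in at about 12.5 s with the gripper clear; no verdict was returned.

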